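# Shut the marked vacuum valve under the sliding cover

### The job

With the fingertips, push the aluminium cover of the blue vacuum manifold box all the way along its rails to the stop, so that the valves underneath are uncovered; then push the red valve handle fully shut, a quarter turn clockwise until it lies across its pipe against its stop. Only push: do not lift the cover out of its rails, leave the black handle as it is, and do not disturb the tapes, bottles, jar and tools around the box.

Things in the scene. Friction and masses are not known exactly. Their poses are not given: they have to be found in the camera images.
- box: Blue vacuum manifold box fixed to the table, 158 (x) x 472 (y) x 80 high, yawed up to 0.3 rad. Origin: centre of its underside, z up; 'box frame' below means its axes. y -230 to 0: open well with the two valves (inner x -65 to 65, floor 12 mm up). y 0 to 230: closed grey deck, 80 mm up. The -y end wall (outer face y = -236) is 80 mm high, so the cover's -y end face is free to be pushed.
- stop (a point): Middle of the inner face of the stop strip at the box's +y end (box frame x 0, y 230, 86 mm above the table; strip top 92 mm up), which halts the cover. The cover slides along the box's y on the 80 mm high ledges between two aluminium guide rails (inner faces x = -75 and 75, 4 mm thick, tops 92 mm up).
- cover: Loose aluminium cover, 146 (x) x 230 (y) x 18 thick, 0.3 to 0.5 kg, over the well, underside 80 mm and top 98 mm above the table, 2 mm play to each rail. Origin: centre of its underside; axes as the box's. It starts with its origin at box y = -115 to -90 mm; at the stop it is at +115. Push its -y end face (115 mm from its origin) towards the box's +y; sliding takes 1 to 5 N.
- red_handle (a joint): Angle of the red (marked) valve lever, rad. 0 = open, pointing to the box's -x along its brass pipe; 1.571 = shut, at a hard stop, pointing to the box's +y. Turns clockwise from above about a vertical axis at red_pivot, starts at 0 to 0.3, stays where left, needs 0.2 N m (4 N at 50 mm). Lever 14 mm wide, 58 to 72 mm above the table, tip 68 mm from the axis; the pipe below it tops out 48 mm up.
- red_pivot (a point): On the axis of the red handle, at the lever's mid height, 65 mm above the table. In the box's frame it is at x = 30 and y = -170 or -70 mm (the two valves swap places from run to run).
- red_tip (a point): Tip of the red lever, 68 mm from its axis, at the lever's mid height.
- black_handle (a joint): Angle of the black valve handle, same build and meaning as the red one; it starts at 0 to 0.3 and is to be left alone.
- black_pivot (a point): On the axis of the black handle, 65 mm above the table, in the other of the two places.
- black_tip (a point): Tip of the black lever, 68 mm from its axis.
- masking_tape: Loose roll of cream masking tape lying flat, 96 mm diameter, 25 high. Origin: centre of its underside. Bystander.
- brown_tape: Loose roll of brown tape lying flat, 90 mm diameter, 48 high. Origin: centre of its underside. Bystander.
- ink_jar: Loose blue ink jar, 72 mm diameter, 70 high. Origin: centre of its underside. Bystander.
- white_bottle: Loose white bottle, 70 mm diameter, 170 high. Origin: centre of its underside. Bystander.
- amber_bottle: Loose amber bottle, 60 mm diameter, 140 high. Origin: centre of its underside. Bystander.
- palette_knife: Loose palette knife (spatula) lying flat along its own x, 280 mm long, 20 mm high; wooden handle towards its -x, 65 mm wide blade towards +x. Origin: on the table, mid length. Bystander.
- squeegee: Loose wooden squeegee with a green blade, standing on two small feet, 50 (x) x 160 (y) x 62 high. Origin: centre of its underside. Bystander.

How it is judged:
By the outcome, as a careful person would: the job done as asked, in the order asked, and still so for the second after the job is handed in, with the robot touching nothing.
It also fails if it takes over 51 s, if anything falls off the work surface, if the arm or the gripper's body presses on something with over 40 N, if the wrist force passes 120 N, or if a joint passes its speed limit or range.

### The arm

A 6-joint arm with a two-finger parallel gripper is mounted at the origin on the work surface. World frame = base frame: x ahead of the robot, y to its left, z up, the work surface at z = 0. Lengths are in mm, angles in rad, forces in N, time in s.
With the tool pointing down it reaches from about 275 to 825 mm from the base axis. Payload 4.9 kg.
Tool frame: the origin (TCP) lies at the very end of the fingers, on their centre line; the grasp point (between the pads) lies 19 mm behind it; z points along the fingers, y is the line along which they close (so a half turn about z gives the same grasp; the last joint's range is limited). The gripper opens to 85 mm and grips with 20 to 120 N. Pads are 22 mm wide; open, the fingers measure 114 mm over their backs; the gripper's body (76 mm by 85 mm) begins 54 mm behind the grasp point. The pads swing forward as they close: fully open they stand 13 mm farther back than shut.
Start: joints at [-1.262, 0.326, -0.193, 1.052, 0, 1.437], TCP at [235.673, -496.968, 231.281] pointing down, gripper open.
Joint ranges: [-2.65, 2.65], [-0.97, 1.79], [-1.3, 1.35], [-1.93, 2.1], [-1.47, 1.37], [-3.14, 3.14]. Speed limits (rad/s): [2.57, 2.57, 3.14, 3.14, 3.14, 3.14].

### API

Orientations are given as [roll, pitch, yaw] about the fixed x, y, z axes, in that order (R = Rz(yaw) Ry(pitch) Rx(roll)).
In Python, from bench import bot, solve_ik, imaging gives the robot as it stands. Calls block until the motion is done:
- bot.move_ptp(position, orientation): joint-space move of the TCP to a pose.
- bot.movel(position, rot=None, max_speed=150, threshold=None): straight line of the TCP; rot=None keeps the orientation; max_speed is the mean speed in mm/s. With threshold (N) it stops when the force on the tool has changed by that much, and returns True; else False.
- bot.move_j(angles): joint-space move.
- bot.grip(opening, effort=None): opening from 0.0 (shut) to 1.0 (fully open); effort is the grip in N (None keeps the last); returns when the fingers have stopped.
- bot.dwell(seconds).
- solve_ik(position, orientation): joint angles nearest the present ones, or None.
- bot.get_state(): the state.
- imaging.capture(name): name is "side" or "top" or "wrist"; returns the picture (480x640x3 uint8, blue, green, red); there is no depth.
- imaging.camera_model(name): a dict with "K" (3x3 intrinsics, pixels), "k1" (the pictures are not rectified: a ray, as slopes to the right and down, at radius r is drawn at 1 + k1 r^2 times it, then the intrinsics apply), "position" and "rotation" of the camera in the world. Camera axes: x right, y up, looking along -z (the intrinsics and any distortion apply to the point x, -y, -z); pixel columns grow to the right and rows downward; lengths in mm; the calibration is good to about 2 mm. A picture is of the moment at which its call begins: read the wrist's pose just before it. camera_model takes no time and is no camera call; for the wrist camera it gives the pose at the moment of the call.
A pose or a line that the arm cannot do raises bot.IKError and nothing moves.
- bot.sign_off(): hands the job in; it is judged then, once.
The state is a dict: "t": time; "qpos": joint angles; "joint_velocities": joint speeds; "effort": joint torques, N m; "tcp_pos": TCP position; "orientation": TCP orientation; "contact_force": force on the tool from outside, world axes, zero at the start; "wrist_torque": the same for the moment, N m; "opening": opening from 0.0 (shut) to 1.0 (fully open); "gripper_force": force on a finger pad.
Only numpy, scipy, OpenCV 4.12 (cv2) and the standard library are available. Lean on these libraries where they do the work, as an engineer would, in place of code of your own. Each camera call takes 0.05 s, during which the arm holds its last target. There are 200 camera calls.

## Working session

There is one attempt and no reset: what is moved stays moved. The work goes in short steps, each a Python script; the robot and the scene stay as the last script left them, time stands still between calls to the robot, and variables do not carry over. Pictures are saved under pics/ and viewed, at most 10 in all, crops included, and the job is handed in when it is done.

```bash
mkdir -p pics; ls
python3 - <<'E'
from bench import bot, imaging
import cv2
for n in("top","side"):
    m=imaging.camera_model(n); print(n,m)
    cv2.imwrite(f"pics/{n}0.png",imaging.capture(n))
s=bot.get_state(); print(s["t"],s["orientation"])
E
```

```text
pics
top {'K': array([[442.76964823,   0.        , 318.65347647],
       [  0.        , 442.76964823, 239.07104367],
       [  0.        ,   0.        ,   1.        ]]), 'k1': -0.04999453550977577, 'position': array([ 397.61867636,   82.45800203, 1000.86243077]), 'rotation': array([ 0.15697994, -0.01263797, -1.58615054])}
side {'K': array([[523.83420571,   0.        , 332.34360921],
       [  0.        , 523.83420571, 240.2466123 ],
       [  0.        ,   0.        ,   1.        ]]), 'k1': -0.015989382292961218, 'position': array([230.41896292, 995.82368475, 852.42485464]), 'rotation': array([ 9.01378377e-01,  1.18175550e-03, -2.80247687e+00])}
0.1 [-3.14005776e+00 -2.60071472e-04  4.42797566e-01]
```

View pics/top0.png

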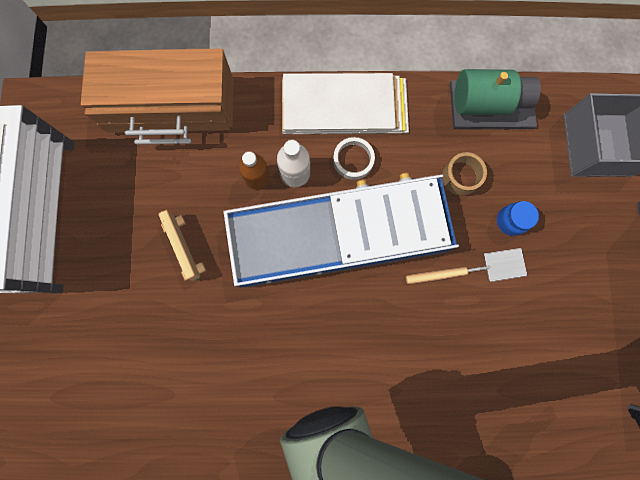

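View pics/side0.png

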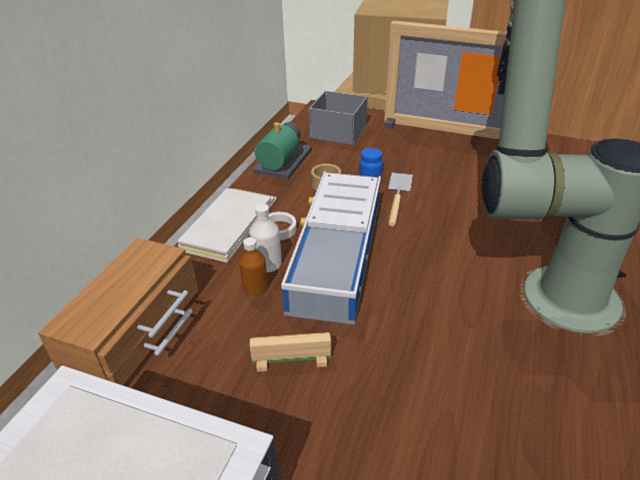

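The top view shows the box with the stop end to the left (225,212)-(236,285) and the cover at right (330,195)-(456,247). The side view agrees. I'll zoom in to get corners.

```bash
python3 - <<'E'
import cv2
im=cv2.imread("pics/top0.png")
a=cv2.resize(im[165:295,215:315],None,fx=4,fy=4,interpolation=cv2.INTER_CUBIC)
b=cv2.resize(im[165:295,320:420],None,fx=4,fy=4,interpolation=cv2.INTER_CUBIC)
c=cv2.resize(im[165:295,375:475],None,fx=4,fy=4,interpolation=cv2.INTER_CUBIC)
cv2.imwrite("pics/crop.png",cv2.hconcat([a[:,:260],b[:,:180],c[:,:360]]))
E
cat > h.py <<'E'
import numpy as np
from scipy.spatial.transform import Rotation as R
from bench import bot, imaging, solve_ik
def project(m,P):
    P=np.atleast_2d(P).astype(float)
    c=(P-m["position"])@R.from_euler("xyz",m["rotation"]).as_matrix()
    s=np.c_[c[:,0],-c[:,1]]/-c[:,2:]
    s=s*(1+m["k1"]*(s**2).sum(1,keepdims=True))
    K=m["K"]; return s*[K[0,0],K[1,1]]+[K[0,2],K[1,2]]
def b2w(b,p):
    p=np.atleast_2d(p).astype(float); c,s=np.cos(b[2]),np.sin(b[2])
    return np.c_[b[0]+c*p[:,0]-s*p[:,1],b[1]+s*p[:,0]+c*p[:,1],p[:,2]]
E
```

```text
(no output)
```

View pics/crop.png

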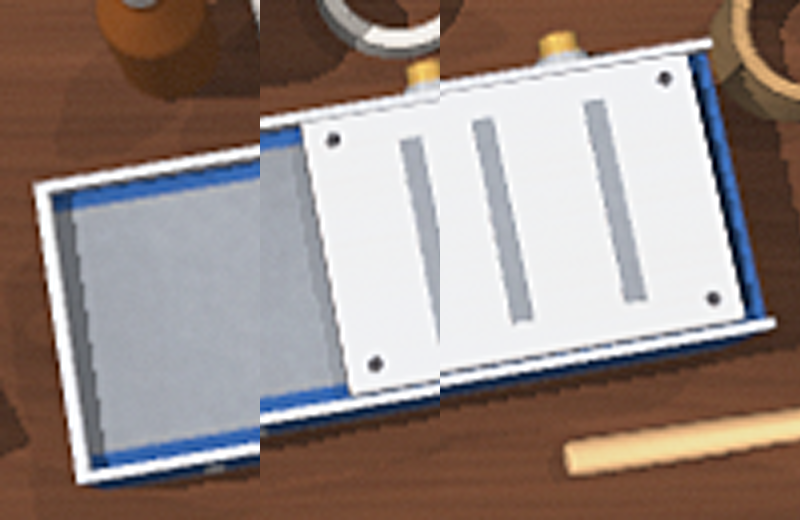

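Run:
```python
from h import *
from scipy.optimize import least_squares
m=imaging.camera_model("top")
px=np.array([[224,211.5],[235,286],[442.5,175],[458.75,245.5],[330.5,196.25],[342.5,263.75],[437,179],[451,244.5]])
def mod(p):
    y=p[3]
    return b2w(p,[[79,236,92],[-79,236,92],[79,-236,92],[-79,-236,92],[73,y+115,98],[-73,y+115,98],[73,y-115,98],[-73,y-115,98]])
f=least_squares(lambda p:(project(m,mod(p))-px).ravel(),[480,80,.1,-100],loss="soft_l1")
print(f.x); print((project(m,mod(f.x))-px).round(2))
b=f.x
print(b2w(b,[[0,230,86],[30,-170,65],[30,-70,65]]).round(1))
# bystanders approx
from bench import solve_ik
for n in [(0,f.x[3]-135,120),(0,90,94)]:
    p=b2w(b,[n])[0]
    for w in (b[2],b[2]+np.pi/2,b[2]-np.pi/2,b[2]+np.pi):
        print(n,p.round(),round(w,2),solve_ik(p,[np.pi,0,w]))
```

```text
[ 5.61875677e+02  2.10594043e+01  1.59191031e-01 -1.04175030e+02]
[[-0.05  0.03]
 [-0.15  0.01]
 [ 0.12 -0.16]
 [ 0.21  1.17]
 [-0.36 -0.58]
 [ 0.3   0.2 ]
 [-0.58 -1.06]
 [ 0.46  0.33]]
[[ 525.4  248.2   86. ]
 [ 618.4 -142.    65. ]
 [ 602.6  -43.3   65. ]]
(0, np.float64(-239.17502951194575), 120) [ 600. -215.  120.] 0.16 [-0.4600913   0.57156242 -0.10113779  0.89809611  0.          2.52231032]
(0, np.float64(-239.17502951194575), 120) [ 600. -215.  120.] 1.73 [-0.4600913   0.57156242 -0.10113779  0.89809611  0.          0.951514  ]
(0, np.float64(-239.17502951194575), 120) [ 600. -215.  120.] -1.41 [-0.4600913   0.57156242 -0.10113779  0.89809611  0.         -2.19007866]
(0, np.float64(-239.17502951194575), 120) [ 600. -215.  120.] 3.3 [-0.4600913   0.57156242 -0.10113779  0.89809611  0.         -0.61928233]
(0, 90, 94) [548. 110.  94.] 0.16 [ 0.06593887  0.46961855 -0.35679278  0.744385    0.          3.04834049]
(0, 90, 94) [548. 110.  94.] 1.73 [ 0.06593887  0.46961855 -0.35679278  0.744385    0.          1.47754416]
(0, 90, 94) [548. 110.  94.] -1.41 [ 0.06593887  0.46961855 -0.35679278  0.744385    0.         -1.66404849]
(0, 90, 94) [548. 110.  94.] 3.3 [ 0.06593887  0.46961855 -0.35679278  0.744385    0.         -0.09325216]
```

The fit is within about 1 px: box at (562,21), yaw 0.159, cover at box y=-104. Now I push the cover.

```bash
cat >> h.py <<'E'
B=np.array([561.9,21.1,.1592])
def bx(x,y,z): return b2w(B,[[x,y,z]])[0]
def inbox(p): 
    d=np.array(p)[:2]-B[:2]; c,s=np.cos(B[2]),np.sin(B[2]); return np.array([c*d[0]+s*d[1],-s*d[0]+c*d[1],p[2]]).round(1)
E
python3 - <<'E'
from h import *
import cv2
o=[np.pi,0,B[2]+np.pi/2]
bot.grip(0.0)
bot.move_ptp(bx(0,-258,130),o)
print(bot.get_state()["t"])
bot.movel(bx(0,-258,88))
print(bot.movel(bx(0,-222,88),max_speed=40,threshold=12))
s=bot.get_state(); print(s["t"],inbox(s["tcp_pos"]),s["contact_force"])
print(bot.movel(bx(0,-25,88),max_speed=80,threshold=25))
s=bot.get_state(); print(s["t"],inbox(s["tcp_pos"]),s["contact_force"])
print(bot.movel(bx(0,5,88),max_speed=25,threshold=12))
s=bot.get_state(); print(s["t"],inbox(s["tcp_pos"]),s["contact_force"])
p=inbox(s["tcp_pos"])
bot.movel(bx(0,p[1]-8,88))
bot.movel(bx(0,p[1]-8,150))
bot.move_ptp(bx(-60,-200,260),o)
m=imaging.camera_model("wrist"); a=imaging.capture("wrist"); t=imaging.capture("top")
np.save("wm.npy",m,allow_pickle=True)
cv2.imwrite("pics/top1.png",t); cv2.imwrite("pics/wrist1.png",a)
c=cv2.resize(t[150:300,215:475],None,fx=3,fy=3,interpolation=cv2.INTER_CUBIC);cv2.imwrite("pics/top1c.png",c)
print(bot.get_state()["t"],m)
E
```

```text
2.5583
False
4.0417 [  -0.  -221.8   87.9] [0.86478337 0.11620839 0.33489723]
False
6.65 [  0.  -25.1  88. ] [ 0.4780503  -1.32537793  0.08408002]
True
7.4 [ -0.  -10.1  88. ] [ 0.86177082 -1.04673772  0.03459845]
9.2 {'K': array([[356.70737184,   0.        , 319.24291729],
       [  0.        , 356.70737184, 234.7316364 ],
       [  0.        ,   0.        ,   1.        ]]), 'k1': -0.05272556743454543, 'position': array([ 521.65571816, -106.81668464,  400.8058756 ]), 'rotation': array([-0.31066488,  0.00137939,  0.16014768])}
```

View pics/top1c.png

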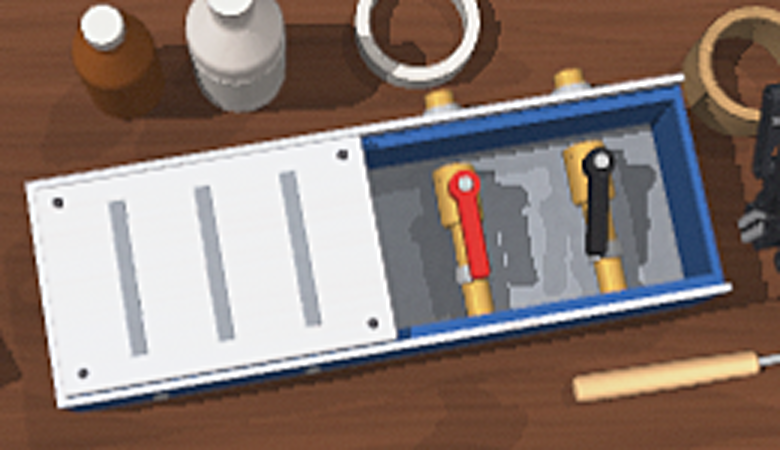

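View pics/wrist1.png

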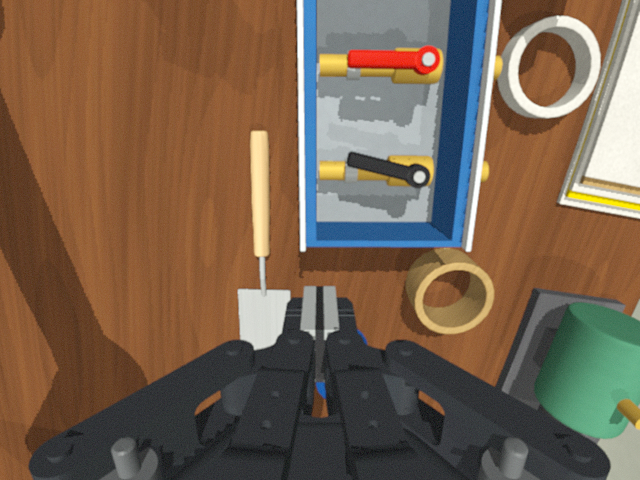

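The cover is at its stop: contact came at finger y=-10, as expected for a 230 mm cover. The red lever is the one at y=-70 (crop pixels, pivot (465,183), tip (482,275)), at about 0 rad. Black is at y=-170. Now I sweep red along an arc.

Run:
```python
from h import *
import cv2
print(project(imaging.camera_model("top"),[bx(30,-70,75)]), "expect ~(370,211)")
piv=np.array([30,-70.]); r=40; h=14.5; Z=57
def pose(th,gap=0,z=Z):
    u=np.array([-np.cos(th),np.sin(th)]); n=np.array([np.sin(th),np.cos(th)])
    c=piv+r*u-(7+h+gap)*n
    return bx(*c,z),[np.pi,0,B[2]+np.pi-th]
bot.move_ptp(*pose(0,14,140))
print(bot.get_state()["qpos"].round(2) if hasattr(bot.get_state()["qpos"],"round") else bot.get_state()["qpos"])
print("down",bot.movel(pose(0,14)[0],max_speed=80,threshold=8), bot.get_state()["t"])
for th in np.linspace(0,1.45,9):
    p,o=pose(th); k=bot.movel(p,rot=o,max_speed=40,threshold=25)
    s=bot.get_state(); print(round(th,2),k,s["t"],inbox(s["tcp_pos"]),np.round(s["contact_force"],1))
    if k: break
else:
    p,o=pose(1.571)
    bot.movel(p,rot=o,max_speed=15,threshold=15)
    q=inbox(bot.get_state()["tcp_pos"])
    s=bot.get_state(); print(s["t"],q,np.round(s["contact_force"],1))
    print(bot.movel(bx(q[0]+8,q[1],Z),max_speed=12,threshold=12))
    s=bot.get_state(); print(s["t"],inbox(s["tcp_pos"]),np.round(s["contact_force"],1))
    q=inbox(s["tcp_pos"])
    bot.movel(bx(q[0]-12,q[1],Z),max_speed=40)
    bot.movel(bx(q[0]-12,q[1],150))
    bot.move_ptp(bx(-60,-200,260),[np.pi,0,B[2]+np.pi/2])
    bot.dwell(.3)
    a=imaging.capture("wrist"); t=imaging.capture("top")
    c=cv2.resize(t[150:300,215:475],None,fx=2.4,fy=3)
    w=cv2.resize(a[0:270,280:520],None,fx=1.3,fy=1.3)
    cv2.imwrite("pics/top2.png",c); cv2.imwrite("pics/wrist2.png",cv2.resize(a[0:270,280:520],None,fx=2.2,fy=2.2))
    print(bot.get_state()["t"])
```

```text
[[370.36311286 211.36765068]] expect ~(370,211)
[-0.28  0.45 -0.26  0.87 -0.   -0.43]
down False 11.6333
0.0 False 12.1333 [ -9.9 -91.2  57.1] [-0.   0.3  0.3]
0.18 False 12.4917 [-12.7 -84.9  57.2] [ 1.9 -3.6  0.4]
0.36 False 12.85 [-14.8 -76.5  57.2] [ 0.7 -3.6 -0.6]
0.54 False 13.2083 [-15.3 -67.9  57.1] [ 0.4 -3.7  1.2]
0.72 False 13.5667 [-14.3 -59.6  57. ] [-0.7 -3.3  1.3]
0.91 False 13.925 [-11.9 -51.6  56.9] [-1.5 -2.3  1.7]
1.09 False 14.2833 [ -8.2 -44.2  56.8] [-3.3 -2.   2.2]
1.27 False 14.6417 [ -3.  -37.6  56.7] [-2.8 -0.7  2.2]
1.45 False 15.0 [  3.2 -32.2  56.7] [-4.9  0.2  0.9]
15.5167 [  7.8 -29.1  56.6] [-5.3  1.7  3. ]
True
16.0583 [ 10.4 -28.3  55.9] [ 0.3 -0.9 -0. ]
18.5
```

View pics/wrist2.png

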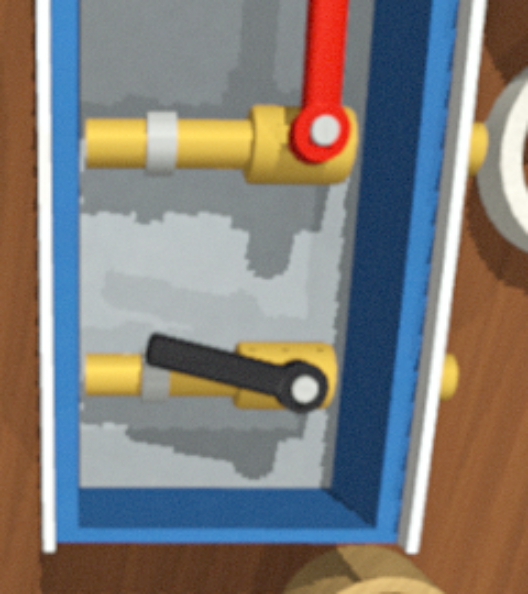

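View pics/top2.png

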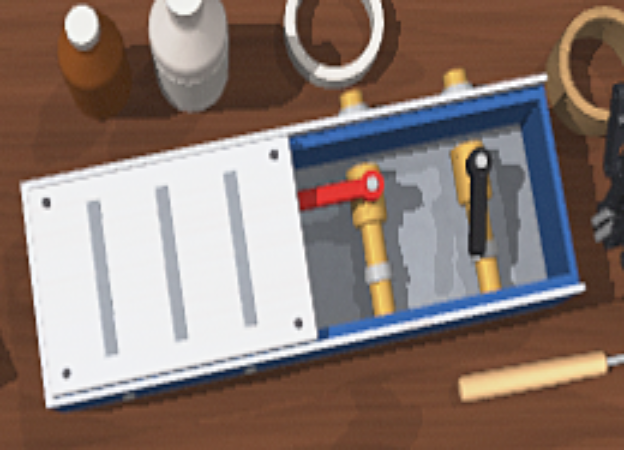

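Black is unchanged. Red looks parallel to the rails, so I'll measure its angle and the cover position numerically.

Run:
```python
from h import *
import cv2
bot.move_ptp(bx(-30,-230,260),[np.pi,0,B[2]+np.pi/2]) if 0 else None
for n in("wrist","top"):
    m=imaging.camera_model(n); a=imaging.capture(n).astype(int)
    mask=((a[...,2]>120)&(a[...,1]<60)&(a[...,0]<60))
    v,u=np.nonzero(mask); print(n,len(u))
    s=np.c_[(u-m["K"][0,2])/m["K"][0,0],(v-m["K"][1,2])/m["K"][1,1]]
    s=s/(1+m["k1"]*(s**2).sum(1,keepdims=True))
    d=np.c_[s[:,0],-s[:,1],-np.ones(len(s))]@R.from_euler("xyz",m["rotation"]).as_matrix().T
    P=m["position"]+d*((72-m["position"][2])/d[:,2])[:,None]
    q=np.array([inbox(p) for p in P])
    q=q[(abs(q[:,0]-30)<40)&(q[:,1]>-90)&(q[:,1]<5)]
    for lo,hi in((-80,-60),(-58,-48),(-48,-38),(-38,-28),(-28,-18),(-18,-8)):
        k=q[(q[:,1]>lo)&(q[:,1]<hi)]
        if len(k)>5: print(lo,hi,len(k),k[:,0].mean().round(2),k[:,0].min(),k[:,0].max())
w=project(imaging.camera_model("top"),[bx(73,0,98),bx(-73,0,98)]); print(w)
```

```text
wrist 1165
-80 -60 362 28.14 18.1 40.5
-58 -48 217 29.6 22.3 36.6
-48 -38 220 29.63 22.3 36.7
-38 -28 220 29.61 22.4 36.7
-28 -18 94 29.86 22.6 36.7
top 201
-80 -60 45 29.61 20.4 40.9
-58 -48 26 30.57 24.0 36.6
-48 -38 27 30.61 24.4 37.7
-38 -28 27 31.01 24.1 37.8
-28 -18 29 30.73 24.1 37.8
-18 -8 27 31.12 25.2 37.1
[[335.19403197 194.81151893]
 [347.97160347 263.03370393]]
```

Red's slope is within 0.01 rad of shut and the cover edge is at y≈0, so I'm handing in.

```bash
python3 -c "
from bench import bot
print(bot.sign_off(), bot.get_state()['t'])"
```

```text
the job is handed in; nothing more can be done
the job is handed in; nothing more can be done
```

The cover is pushed to its stop and the red valve is shut against its stop (within about 0.01 rad by camera); the black handle and the objects near the box look unmoved, and I handed the job in at about 19 s of the 51 s limit.

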